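# Reassemble a headset battery housing

### The arm

A 7-joint arm with a two-finger parallel gripper is mounted at the origin on the work surface. World frame = base frame: x ahead of the robot, y to its left, z up, the work surface at z = 0. Lengths are in mm, angles in rad, forces in N, time in s.
With the tool pointing down it reaches from about 425 to 875 mm from the base axis. Payload 8.4 kg.
Tool frame: the origin (TCP) lies at the very end of the fingers, on their centre line; the grasp point (between the pads) lies 19 mm behind it; z points along the fingers, y is the line along which they close (so a half turn about z gives the same grasp; the last joint's range is limited). The gripper opens to 85 mm and grips with 20 to 120 N. Pads are 22 mm wide; open, the fingers measure 114 mm over their backs; the gripper's body (76 mm by 85 mm) begins 54 mm behind the grasp point. The pads swing forward as they close: fully open they stand 13 mm farther back than shut.
Start: joints at [-1.444, 0.333, 0.04, 1.465, -0.013, 1.343, -0.059], TCP at [145.53, 633.471, 231.308] pointing down, gripper open.
Joint ranges: [-2.58, 2.58], [-0.38, 2.09], [-1.3, 1.39], [0.25, 2.4], [-1.5, 4.64], [0.08, 2.09], [-2.65, 2.65]. Speed limits (rad/s): [2.22, 2.22, 2.79, 2.79, 3.14, 3.14, 3.14].

### API

Orientations are given as a rotation vector (axis times angle).
In Python, from bench import get_obs, get_image, sign_off gives the robot as it stands. The module is installed in compiled form; this text tells all that it offers.
- The arm moves only by the shell command python3 -m creep 'ROWS' [FORCE]. ROWS is a JSON object of lists of equal length, an entry for each row: "dp": the shift along the world's x, y, z in cm, a list of three; "yaw": the turn about the world's z in degrees; "hand": the closure, from 0 (fully open) to 1 (shut). A call has 1 to 20 rows; each row is the pose to reach, as a shift and turn from the pose commanded when the call began; what a row does not reach only later rows make up. A row lasts 1/10 s, in which the tool goes at most 50 mm and 8.59 degrees, less where a joint would pass 70% of its speed; a pose out of reach is approached as far as the arm can. A call with a gripper value outside its range is refused whole. The fingers move at their own pace and stop on an object; FORCE is the grip in N (left out, the last holds). Time passes only in rows, so rows that repeat a pose let the fingers close. It gives the time, the measured TCP pose, the force, the opening and the grip force at its end, in the units of the state.
- get_obs(): the state, without advancing time (a new reading comes with each control period).
- get_image(name): name is "scene" or "top" or "wrist"; returns a dict with "img" (384x512x3 uint8, red, green, blue), "camera_matrix" (3x3 intrinsics, pixels), "camera_from_world" (4x4, takes a point from world to camera coordinates). Camera axes: x right, y down, z forward; pixel columns grow to the right and rows downward; lengths in mm; the calibration is good to about 2 mm. A picture is of the moment at which its call begins. There is no depth.
- sign_off(): hands the job in; it is judged then, once.
The state is a dict: "time_s": time; "qpos": joint angles; "joint_vel": joint speeds; "effort": joint torques, N m; "position": TCP position; "ee_rot": TCP orientation; "ft_force": force on the tool from outside, world axes, zero at the start; "torque": the same for the moment, N m; "gripper_width": finger opening in mm; "grip_force": force on a finger pad.
Only numpy, scipy, OpenCV 4.12 (cv2) and the standard library are available. Lean on these libraries where they do the work, as an engineer would, in place of code of your own. Each camera call takes 0.05 s, during which the arm holds its last target. There are 200 camera calls.

### The job

Put the battery housing back together in the grey tray that is fixed to the bench: lay the new battery (black with the blue band) flat inside the rim, then the yellow insulator squarely on top of it, then the green board on that with its components up, and last set the black cover over it all so that it sits fully down on the tray's flange around the rim. Set each part down flat, lined up along the tray, and let go of it before fetching the next one; leave the swollen grey battery with the red band where it lies.

Things in the scene. Friction and masses are not known exactly. Their poses are not given: they have to be found in the camera images.
- tray: lower half of the housing, fixed to the bench: grey plate 116 x 156 mm (x, y), 6 mm thick, with a thin dark rectangular rim on it around a light grey floor. Rim 66 x 106 mm inside, 72 x 112 mm outside, rising 6 mm above the plate (12 mm above the bench). Floor inside the rim and flange outside it: 6 mm above the bench. Origin: centre of the underside; long way is y, z up.
- battery: new battery pack: black block 50 x 90 x 22 mm (x, y, z), flat top with a bright blue band across one end and fine light grey lines; 110 to 225 g. Origin: centre of the underside; the long way is its y axis, the narrow way its x axis, z up. Either way round is right.
- old_battery: worn-out, swollen battery: light grey block 50 x 90 x 22 mm with a 3 mm bulge on top and a red band across one end. Origin: centre of the underside. Not to be used.
- spacer: insulator: yellow rigid flat plate 50 x 90 x 8 mm with three darker yellow bars on top; 28 to 56 g. Origin: centre of the underside; the long way is its y axis, the narrow way its x axis, z up. Either way round is right.
- board: circuit board: green plate 50 x 90 x 8 mm with a black chip and a metal connector on top, 5 mm higher (13 mm in all) and within 13 mm of its middle line, so its long sides are free to grip; 35 to 70 g. Lies components up. Origin: centre of the underside; the long way is its y axis, the narrow way its x axis, z up. Either way round is right.
- cover: black box, open side down, 94 x 134 x 53 mm outside (x, y, z), inside 88 x 128 mm and 50 high (the stack is 43 high). On top, centred, a dark grey grip rib 24 wide (x), 60 long (y), 18 high: 71 mm overall; 98 to 196 g. Origin: centre of its open lower edge, 71 mm below the rib's top; the long way is its y axis, the narrow way its x axis, z up. Either way round is right.
Things that resemble listed ones, but are neither listed nor needed, are in the scene too. Of the things that look like the tray, the smallest one is meant.

How it is judged:
By the outcome, as a careful person would: the job done as asked, in the order asked, and still so for the second after the job is handed in, with the robot touching nothing.
It also fails if it takes over 109 s, if anything falls off the work surface, if the arm or the gripper's body presses on something with over 40 N, if the wrist force passes 120 N, or if a joint passes its speed limit or range.

## Working session

There is one attempt and no reset: what is moved stays moved. The work goes in short steps, Python scripts to look and compute and a shell command to move; the robot and the scene stay as the last step left them, time stands still between calls to the robot, and variables do not carry over. Pictures are saved under pics/ and viewed, at most 14 in all, crops included, and the job is handed in when it is done.

```bash
mkdir -p pics; cat > h.py <<'E'
import numpy as np, cv2
from bench import get_obs,get_image
def grab(n,f):
    d=get_image(n); cv2.imwrite(f'pics/{f}.png',d['img'][:,:,::-1]); np.savez(f'pics/{f}.npz',**d); return d
def load(f): return dict(np.load(f'pics/{f}.npz'))
def ray(d,uv,z):
    K=d['camera_matrix'];T=d['camera_from_world'];R=T[:3,:3];c=-R.T@T[:3,3]
    uv=np.atleast_2d(uv).astype(float)
    r=np.c_[uv,np.ones(len(uv))]@np.linalg.inv(K).T@R
    return c+r*((z-c[2])/r[:,2])[:,None]
def proj(d,p):
    T=d['camera_from_world'];q=T[:3,:3]@np.array(p,float)+T[:3,3];q=d['camera_matrix']@q;return q[:2]/q[2]
E
python3 - <<'E'
from h import *
o=get_obs();print(o['position'],o['ee_rot'],o['gripper_width'])
for n in('top','scene','wrist'):
    d=grab(n,n+'0');T=d['camera_from_world'];print(n,-T[:3,:3].T@T[:3,3],d['camera_matrix'][0,0])
E
```

```text
[145.46019257 633.04923788 230.4182993 ] [-3.53991724e-01 -3.12148825e+00  2.54697211e-03] 85.27731631199974
top [ 353.9174169   -59.47190743 1326.87936594] 411.60253383547644
scene [ 733.75230418  442.35917876 1016.49599547] 442.85840431575843
wrist [ 77.5530196  649.98123849 373.60771348] 299.8763483088714
```

View pics/top0.png

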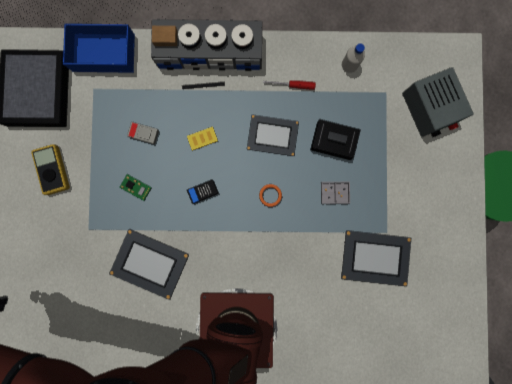

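View pics/scene0.png

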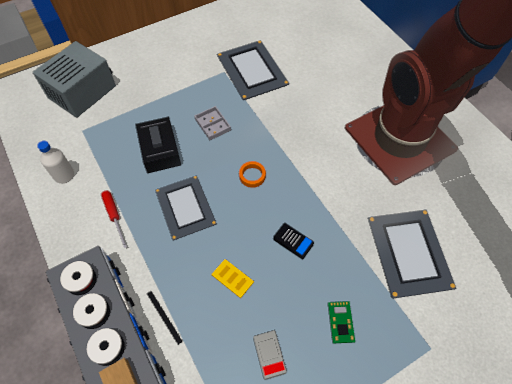

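Top view: tray look-alikes are at (272,134), (150,263) and (377,258). The battery is at (203,191), old battery (144,133), spacer (203,138), board (135,187), and cover (335,139). I'll measure these and enlarge a crop of the three trays' area.

```bash
cat > m.py <<'E'
from h import *
d=load('top0');im=d['img'];hsv=cv2.cvtColor(im,cv2.COLOR_RGB2HSV)
H,S,V=[hsv[...,i].astype(int) for i in range(3)]
R,G,B=[im[...,i].astype(int) for i in range(3)]
def meas(name,mask,c,z,r=45):
    m=np.zeros(mask.shape,np.uint8);y,x=c[1],c[0]
    m[max(0,y-r):y+r,x-r:x+r]=255*mask[max(0,y-r):y+r,x-r:x+r]
    m=cv2.morphologyEx(m,cv2.MORPH_CLOSE,np.ones((3,3)))
    cs,_=cv2.findContours(m,cv2.RETR_EXTERNAL,cv2.CHAIN_APPROX_NONE)
    k=max(cs,key=cv2.contourArea);p=ray(d,k[:,0],z)[:,:2].astype(np.float32)
    b=cv2.boxPoints(cv2.minAreaRect(p));e=b[1]-b[0];f=b[2]-b[1]
    if np.linalg.norm(e)<np.linalg.norm(f):e,f=f,e
    a=np.degrees(np.arctan2(e[1],e[0]))%180
    print(name,'c',b.mean(0).round(1),'size',np.linalg.norm(f).round(1),np.linalg.norm(e).round(1),'long-axis deg',round(float(a),1))
dark=(V<75)
light=(V>150)&(S<40)
for n,c in(('A',(272,134)),('B',(150,263)),('C',(377,258))):
    meas('tray'+n,dark,c,6,48 if n!='A' else 34); meas(' floor'+n,light,c,6,24)
meas('batt',(V<60)|((H>100)&(H<125)&(S>180)),(203,191),22,22)
meas('spacer',(H>18)&(H<35)&(S>120),(203,138),8,25)
meas('board',(H>40)&(H<85)&(S>80),(135,187),8,25)
meas('cover',V<50,(335,139),53,32)
cv2.imwrite('pics/c1.png',cv2.resize(im[80:300,90:430,::-1],None,fx=2.3,fy=2.3,interpolation=cv2.INTER_CUBIC))
E
python3 m.py
```

```text
trayA c [ 620.1 -109.7] size 113.9 155.3 long-axis deg 82.4
 floorA c [ 621.4 -109.2] size 58.3 100.1 long-axis deg 81.8
trayB c [202.8 279.5] size 155.0 210.5 long-axis deg 67.8
 floorB c [203.1 280.9] size 78.3 133.1 long-axis deg 67.9
trayC c [ 228.6 -442.6] size 154.9 210.8 long-axis deg 83.9Traceback (most recent call last):
  File "m.py", line 18, in <module>
    meas('tray'+n,dark,c,6,48 if n!='A' else 34); meas(' floor'+n,light,c,6,24)
                                                  ~~~~^^^^^^^^^^^^^^^^^^^^^^^^^
  File "m.py", line 10, in meas
    k=max(cs,key=cv2.contourArea);p=ray(d,k[:,0],z)[:,:2].astype(np.float32)
ValueError: max() iterable argument is empty
```

```bash
sed -i "s/; meas(' floor'+n,light,c,6,24)//" m.py; python3 m.py
```

```text
trayA c [ 620.1 -109.7] size 113.9 155.3 long-axis deg 82.4
trayB c [202.8 279.5] size 155.0 210.5 long-axis deg 67.8
trayC c [ 228.6 -442.6] size 154.9 210.8 long-axis deg 83.9
batt c [433.6 111.5] size 51.5 90.1 long-axis deg 112.6
spacer c [607.5 118.2] size 49.7 88.0 long-axis deg 110.9
board c [447.1 330.8] size 49.3 90.6 long-axis deg 61.7
cover c [ 598.1 -302.8] size 103.5 137.1 long-axis deg 76.3
```

View pics/c1.png

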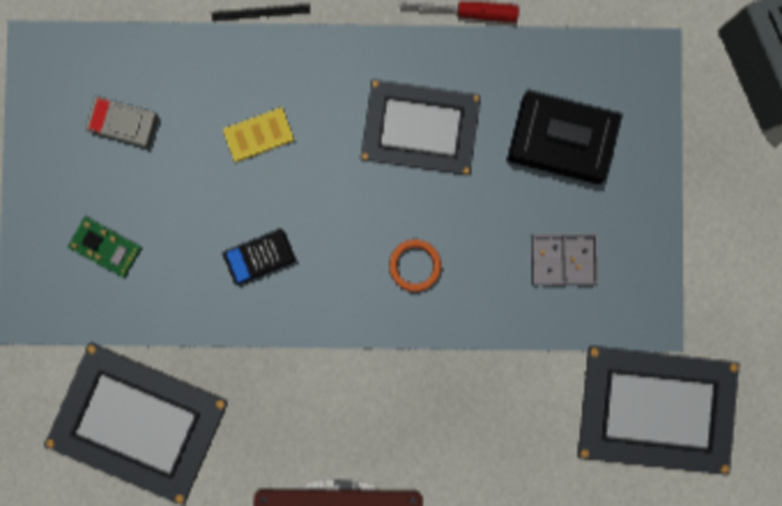

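Tray candidates, in crop pixels: mat tray (420,125), 114x155 mm; lower left (135,420), 155x210 mm; lower right (658,412), 155x211 mm. The mat tray is the smallest and matches 116x156, so it is the one meant. The new battery is the black/blue block at crop (260,257). The red-banded one at (123,123) stays put.

Next move is to above the battery.

```bash
python3 -m creep '{"dp":[[28.8,-52,-5],[28.8,-52,-5],[28.8,-52,-5],[28.8,-52,-5],[28.8,-52,-5],[28.8,-52,-5],[28.8,-52,-5],[28.8,-52,-5],[28.8,-52,-5],[28.8,-52,-5],[28.8,-52,-5],[28.8,-52,-5],[28.8,-52,-5],[28.8,-52,-5],[28.8,-52,-5],[28.8,-52,-5],[28.8,-52,-5],[28.8,-52,-5]],"yaw":[-54,-54,-54,-54,-54,-54,-54,-54,-54,-54,-54,-54,-54,-54,-54,-54,-54,-54],"hand":[0,0,0,0,0,0,0,0,0,0,0,0,0,0,0,0,0,0]}' 60
cat >> h.py <<'E'
from scipy.spatial.transform import Rotation as Rot
def tool():
    o=get_obs();y=Rot.from_rotvec(o['ee_rot']).as_matrix()[:,1]
    return o['position'],np.degrees(np.arctan2(y[1],y[0]))%180,o
E
python3 - <<'E'
from h import *
p,a,o=tool();print(p,a,o['gripper_width']);grab('wrist','w1')
E
```

```text
time_s: 1.95
position: [433.3, 114.1, 181.3]
ee_rot: [-1.731, -2.622, 0.0]
ft_force: [0.3, -0.0, -0.7]
gripper_width: 85.3
grip_force: 0.0
[433.32153926 114.07764574 181.32536537] 23.13376521945686 85.28326484974443
```

View pics/w1.png

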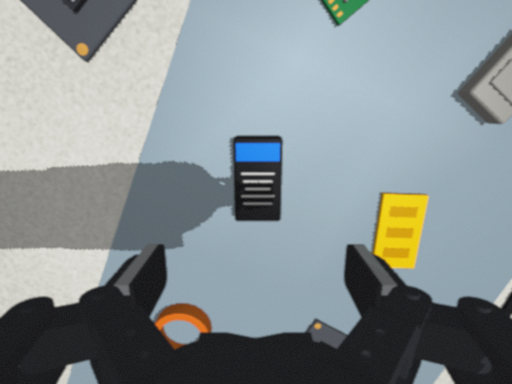

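The wrist view shows the battery at (257,178), square to the fingers, and the spacer at (402,230). I'll measure both from here.

```bash
cat >> h.py <<'E'
def meas(d,kind,z,c,r):
    hsv=cv2.cvtColor(d['img'],cv2.COLOR_RGB2HSV);H,S,V=[hsv[...,i].astype(int) for i in range(3)]
    mask={'batt':(V<60)|((H>100)&(H<125)&(S>180)),'spacer':(H>18)&(H<35)&(S>120),'board':(H>40)&(H<85)&(S>80),
     'dark':V<75,'black':V<50,'floor':(V>150)&(S<40),'rib':(V>45)&(V<90)}[kind]
    m=np.zeros(mask.shape,np.uint8);x,y=c;s=np.s_[max(0,y-r):y+r,max(0,x-r):x+r];m[s]=255*mask[s]
    m=cv2.morphologyEx(cv2.morphologyEx(m,cv2.MORPH_OPEN,np.ones((3,3))),cv2.MORPH_CLOSE,np.ones((5,5)))
    cs,_=cv2.findContours(m,cv2.RETR_EXTERNAL,cv2.CHAIN_APPROX_NONE)
    k=max(cs,key=cv2.contourArea);b=cv2.boxPoints(cv2.minAreaRect(ray(d,k[:,0],z)[:,:2].astype(np.float32)))
    e=b[1]-b[0];f=b[2]-b[1]
    if np.linalg.norm(e)<np.linalg.norm(f):e,f=f,e
    c=b.mean(0);a=np.degrees(np.arctan2(e[1],e[0]))%180
    p,t,_=tool();dy=(a-90-t+90)%180-90
    print(kind,'c',c.round(1),'size',np.linalg.norm(f).round(1),np.linalg.norm(e).round(1),'long',round(float(a),1),
      '| go dx,dy cm',((c-p[:2])/10).round(2),'yaw',round(float(dy),1),'tcp z',round(p[2],1))
    return c,a
E
python3 - <<'E'
from h import *
d=load('w1');meas(d,'batt',22,(257,178),52);meas(d,'spacer',8,(402,230),60)
E
```

```text
batt c [434.5 116.4] size 47.1 86.7 long 113.2 | go dx,dy cm [0.11 0.25] yaw 0.1 tcp z 181.3
spacer c [607.  120.7] size 51.5 90.1 long 111.1 | go dx,dy cm [17.36  0.68] yaw -2.0 tcp z 181.3
```

```bash
python3 -m creep '{"dp":[[0.1,0.1,-5],[0.1,0.1,-10],[0.1,0.1,-14],[0.1,0.1,-16],[0.1,0.1,-17],[0.1,0.1,-17.2],[0.1,0.1,-17.2],[0.1,0.1,-17.2],[0.1,0.1,-17.2],[0.1,0.1,-17.2],[0.1,0.1,-17.2],[0.1,0.1,-17.2],[0.1,0.1,-17.2],[0.1,0.1,-17.2],[0.1,0.1,-17.2],[0.1,0.1,-17.2]],"yaw":[0,0,0,0,0,0,0,0,0,0,0,0,0,0,0,0],"hand":[0,0,0,0,0,0,0,0.6,0.6,0.6,0.6,0.6,0.6,0.6,0.6,0.6]}' 50
```

```text
time_s: 3.6
position: [435.1, 114.9, 10.4]
ee_rot: [1.732, 2.621, 0.002]
ft_force: [-2.8, -0.7, 12.2]
gripper_width: 48.6
grip_force: 50.3
```

```bash
python3 -m creep '{"dp":[[0,0,3],[0,0,8],[0,0,12],[4,-5,12],[8,-10,12],[12,-15,12],[16,-20,12],[18.5,-22.5,12],[18.5,-22.5,12],[18.5,-22.5,12],[18.5,-22.5,12],[18.5,-22.5,12],[18.5,-22.5,12]],"yaw":[0,0,0,-8,-16,-24,-30.6,-30.6,-30.6,-30.6,-30.6,-30.6,-30.6],"hand":[0.6,0.6,0.6,0.6,0.6,0.6,0.6,0.6,0.6,0.6,0.6,0.6,0.6]}'
python3 - <<'E'
from h import *
p,a,o=tool();print(p,a,o['gripper_width']);grab('wrist','w2')
E
```

```text
time_s: 4.9
position: [619.2, -108.8, 129.5]
ee_rot: [-2.36, -2.072, -0.001]
ft_force: [-0.8, 0.8, -1.6]
gripper_width: 48.4
grip_force: 54.4
[ 619.20504523 -108.79787382  129.48768676] 172.57305518861207 48.41939643102401
```

View pics/w2.png

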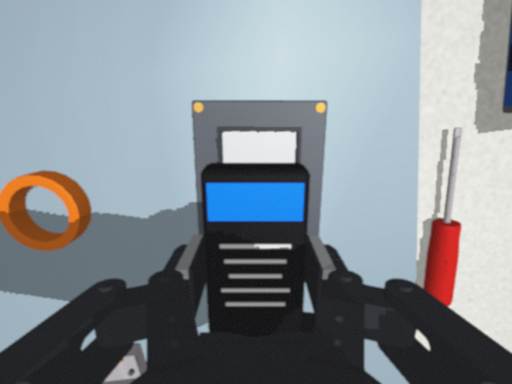

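Battery is held square with its far edge at row 165. The tray plate's far corners are at (192,101) and (327,101), and the floor's far edge is at row 131.

```bash
python3 - <<'E'
from h import *
d=load('w2');p,t,_=tool()
q=ray(d,[(192,101),(327,101)],6)[:,:2];f=ray(d,[(221,131),(297,131)],6)[:,:2];print(q,f)
for r,L in((q,78),):
    e=r[1]-r[0];w=np.linalg.norm(e);e/=w;n=np.array([-e[1],e[0]]);m=r.mean(0)
    if n@(p[:2]-m)<0:n=-n
    print('tray c',m+n*L,'w',w,'edge angle',np.degrees(np.arctan2(e[1],e[0]))%180,'tool',t)
zt=p[2]+11.6
b=ray(d,[(203,172),(308,172)],zt)[:,:2];print('batt far end band',b, b.mean(0)+n*45, 'w',np.linalg.norm(b[1]-b[0]))
hsv=cv2.cvtColor(d['img'],cv2.COLOR_RGB2HSV);B=(hsv[...,0]>100)&(hsv[...,0]<125)&(hsv[...,1]>180)
ys,xs=np.nonzero(B);print(xs.min(),xs.max(),ys.min(),ys.max())
E
```

```text
[[575.76392252 -24.15791328]
 [689.33556567 -39.1048802 ]] [[596.14555328 -51.9941069 ]
 [661.78844665 -60.63054305]]
tray c [ 622.37206347 -108.96453852] w 114.55099278388897 edge angle 172.50249117224982 tool 172.57508388931393
batt far end band [[601.41004821 -62.03491177]
 [647.82288754 -68.13851666]] [ 618.74472905 -109.70198832] w 46.812451835707364
205 511 38 221
```

```bash
python3 -m creep '{"dp":[[0.2,0,-4],[0.2,0,-8],[0.2,0,-10],[0.2,0,-10.8],[0.2,0,-11.2],[0.2,0,-11.3],[0.2,0,-11.3]],"yaw":[0,0,0,0,0,0,0],"hand":[0.6,0.6,0.6,0.6,0.6,0.6,0.6]}'
```

```text
time_s: 5.65
position: [622.4, -110.5, 17.6]
ee_rot: [2.362, 2.07, 0.002]
ft_force: [0.8, -0.4, -1.2]
gripper_width: 48.6
grip_force: 54.3
```

```bash
python3 -m creep '{"dp":[[0,0,-0.05],[0,0,-0.1],[0,0,-0.15],[0,0,-0.15]],"yaw":[0,0,0,0],"hand":[0.6,0.6,0.6,0.6]}'
```

```text
time_s: 6.05
position: [622.3, -110.6, 16.6]
ee_rot: [2.362, 2.07, 0.003]
ft_force: [-3.1, 0.8, 11.6]
gripper_width: 48.4
grip_force: 55.8
```

```bash
python3 -m creep '{"dp":[[0,0,0],[0,0,0],[0,0,0],[0,0,0],[0,0,3],[0,0,7],[0,0,12],[-0.5,5,12],[-0.7,10,12],[-1,15,12],[-1.5,20,12],[-1.5,23,12],[-1.5,23,12],[-1.5,23,12],[-1.5,23,12],[-1.5,23,12],[-1.5,23,12]],"yaw":[0,0,0,0,0,0,0,8,16,24,28.4,28.4,28.4,28.4,28.4,28.4,28.4],"hand":[0,0,0,0,0,0,0,0,0,0,0,0,0,0,0,0,0]}'
python3 - <<'E'
from h import *
p,a,o=tool();print(p,a,o['gripper_width']);d=grab('wrist','w3');s=grab('scene','s3');t=grab('top','t3')
a=proj(s,(621,-109,20)).astype(int);print(a);b=proj(t,(621,-109,20)).astype(int)
A=cv2.resize(s['img'][a[1]-50:a[1]+50,a[0]-50:a[0]+50],(380,380));B=cv2.resize(t['img'][b[1]-50:b[1]+50,b[0]-50:b[0]+50],(380,380))
W=d['img'];cv2.imwrite('pics/j3.png',np.hstack([A,B])[:,:,::-1])
print(proj(d,(607,119.7,8)));x=proj(d,(607,119.7,8)).astype(int);meas(d,'spacer',8,x,150)
E
```

```text
time_s: 7.75
position: [606.7, 118.2, 134.9]
ee_rot: [1.785, 2.585, -0.0]
ft_force: [0.8, 0.6, 0.3]
gripper_width: 85.4
grip_force: 0.0
[606.6933782  118.15018574 134.85796856] 20.749753973017647 85.43372208200444
[184 202]
[255.94865486 187.68837928]
spacer c [608.2 120.9] size 49.4 88.0 long 110.7 | go dx,dy cm [0.16 0.2 ] yaw -0.1 tcp z 134.8
```

View pics/j3.png

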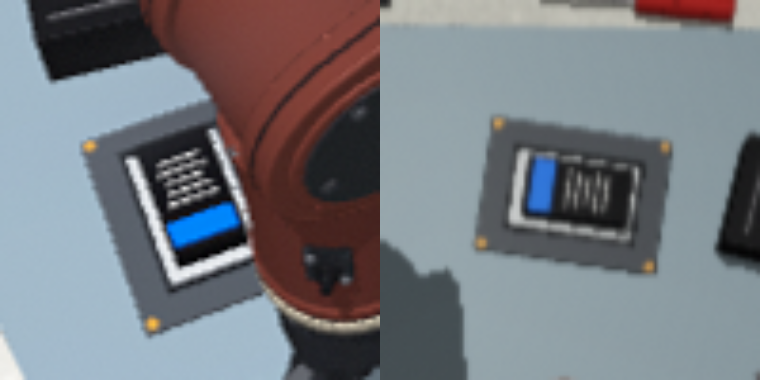

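Battery lies flat and square inside the rim, about 3-4 mm toward -y. On to the spacer.

```bash
python3 -m creep '{"dp":[[0.1,0.2,-5],[0.1,0.2,-9],[0.1,0.2,-12],[0.1,0.2,-12.8],[0.1,0.2,-13.1],[0.1,0.2,-13.1],[0.1,0.2,-13.1],[0.1,0.2,-13.1],[0.1,0.2,-13.1],[0.1,0.2,-13.1],[0.1,0.2,-13.1],[0.1,0.2,-13.1]],"yaw":[0,0,0,0,0,0,0,0,0,0,0,0],"hand":[0,0,0,0,0,0,0.6,0.6,0.6,0.6,0.6,0.6]}' 30
python3 - <<'E'
from h import *
d=load('t3');meas(d,'batt',28,proj(d,(621,-110,28)).astype(int),16);meas(d,'dark',6,(272,134),34)
E
```

```text
time_s: 9.1
position: [609.0, 121.5, 7.2]
ee_rot: [1.783, 2.586, 0.005]
ft_force: [-9.1, -0.9, 26.8]
gripper_width: 34.4
grip_force: 13.5
batt c [ 617.6 -113.6] size 49.8 82.3 long 83.9 | go dx,dy cm [  0.86 -23.51] yaw -26.9 tcp z 7.2
dark c [ 620.9 -125.7] size 51.4 65.6 long 82.5 | go dx,dy cm [  1.18 -24.72] yaw -28.3 tcp z 7.2
```

The fingers rode over the top of the spacer (width 34), because the tips sit back when part open. I'll open, rise and re-measure.

```bash
python3 -m creep '{"dp":[[0,0,0.5],[0,0,1],[0,0,1],[0,0,5],[0,0,10],[0,0,10],[0,0,10]],"yaw":[0,0,0,0,0,0,0],"hand":[0,0,0,0,0,0,0]}'
python3 - <<'E'
from h import *
d=grab('wrist','w4');x=proj(d,(607,119.7,8)).astype(int);print(x);meas(d,'spacer',8,x,150)
E
```

```text
time_s: 9.8
position: [608.2, 121.8, 105.0]
ee_rot: [1.782, 2.586, 0.003]
ft_force: [-0.4, 1.0, 0.2]
gripper_width: 85.4
grip_force: 0.0
[252 200]
spacer c [608.9 121.2] size 49.6 89.6 long 111.2 | go dx,dy cm [ 0.16 -0.06] yaw 0.3 tcp z 103.6
```

View pics/w4.png

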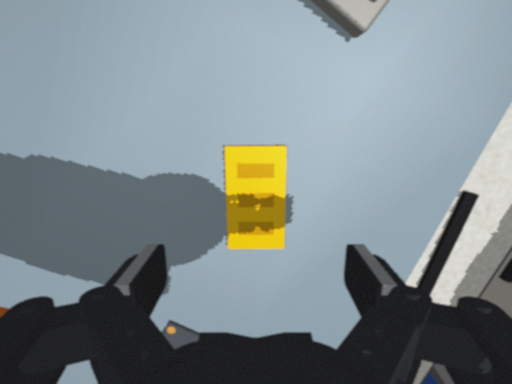

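Spacer undisturbed at (256,197). Retry with the TCP about 5 mm lower.

```bash
python3 -m creep '{"dp":[[0.1,0,-4],[0.1,0,-8],[0.1,0,-10],[0.1,0,-10.6],[0.1,0,-10.6],[0.1,0,-10.6],[0.1,0,-10.6],[0.1,0,-10.6],[0.1,0,-10.6],[0.1,0,-10.6],[0.1,0,-10.6]],"yaw":[0,0,0,0,0,0,0,0,0,0,0],"hand":[0,0,0,0,0,0.2,0.35,0.45,0.5,0.5,0.5]}' 30
```

```text
time_s: 10.95
position: [609.4, 121.7, -0.8]
ee_rot: [1.782, 2.586, 0.003]
ft_force: [-1.1, -1.3, 6.8]
gripper_width: 49.5
grip_force: 31.0
```

```bash
python3 -m creep '{"dp":[[0,0,2],[0,0,6],[0,0,11],[0.5,-5,13],[0.7,-10,13],[1,-15,13],[1.2,-20,13],[1.2,-23.3,13],[1.2,-23.3,13],[1.2,-23.3,13],[1.2,-23.3,13],[1.2,-23.3,13],[1.2,-23.3,13]],"yaw":[0,0,0,-8,-16,-24,-28.4,-28.4,-28.4,-28.4,-28.4,-28.4,-28.4],"hand":[0.5,0.5,0.5,0.5,0.5,0.5,0.5,0.5,0.5,0.5,0.5,0.5,0.5]}'
python3 - <<'E'
from h import *
p,a,o=tool();print(p,a,o['gripper_width']);grab('wrist','w5');grab('top','t5')
E
```

```text
time_s: 12.25
position: [620.8, -110.1, 127.8]
ee_rot: [-2.36, -2.073, -0.0]
ft_force: [-0.5, -0.8, -0.6]
gripper_width: 49.0
grip_force: 31.5
[ 620.75855881 -110.05944265  127.80346169] 172.58282062208812 49.01715403383997
```

View pics/w5.png

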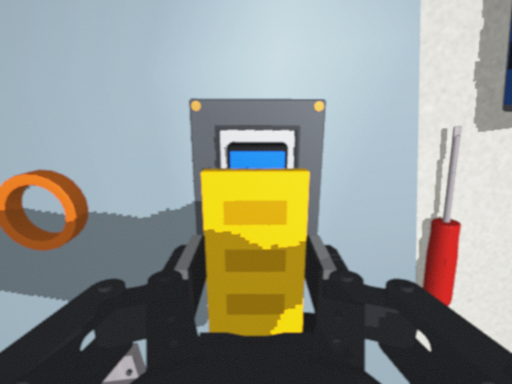

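Battery's far top edge is near row 148 (cols 229-286). The spacer's far edge is at row 170 (cols 202-308).

```bash
python3 - <<'E'
from h import *
d=load('w5');p,t,_=tool()
v=d['img'][125:180,257].astype(int);print([(125+i,*x) for i,x in enumerate(v)][15:50:1][:14])
u=np.array([np.cos(np.radians(82.5)),np.sin(np.radians(82.5))])
for n,px,z in(('tray',[(191,100),(326,100)],6),('batt',[(228,149),(287,149)],28),('spacer',[(202,170),(308,170)],p[2]+8.5)):
    q=ray(d,px,z)[:,:2];L={'tray':78,'batt':45,'spacer':45}[n];print(n,(q.mean(0)-u*L).round(1),np.linalg.norm(q[1]-q[0]).round(1))
E
```

```text
[(140, np.int64(227), np.int64(230), np.int64(231)), (141, np.int64(192), np.int64(195), np.int64(199)), (142, np.int64(116), np.int64(119), np.int64(119)), (143, np.int64(46), np.int64(46), np.int64(47)), (144, np.int64(26), np.int64(26), np.int64(26)), (145, np.int64(27), np.int64(28), np.int64(29)), (146, np.int64(40), np.int64(39), np.int64(43)), (147, np.int64(44), np.int64(44), np.int64(44)), (148, np.int64(45), np.int64(45), np.int64(46)), (149, np.int64(47), np.int64(49), np.int64(59)), (150, np.int64(48), np.int64(70), np.int64(114)), (151, np.int64(46), np.int64(109), np.int64(200)), (152, np.int64(41), np.int64(140), np.int64(242)), (153, np.int64(39), np.int64(151), np.int64(245))]
tray [ 623.1 -109.5] 113.7
batt [ 621.5 -114.7] 47.6
spacer [ 620.1 -110.7] 48.3
```

```bash
python3 -m creep '{"dp":[[0.1,-0.1,-4],[0.1,-0.1,-7.5],[0.1,-0.1,-9],[0.1,-0.1,-9.7],[0.1,-0.1,-9.9],[0.1,-0.1,-10],[0.1,-0.1,-10]],"yaw":[0,0,0,0,0,0,0],"hand":[0.5,0.5,0.5,0.5,0.5,0.5,0.5]}'; python3 -m creep '{"dp":[[0,0,-0.05],[0,0,-0.1],[0,0,-0.1]],"yaw":[0,0,0],"hand":[0.5,0.5,0.5]}'
```

```text
time_s: 13.05
position: [622.4, -112.7, 29.1]
ee_rot: [2.362, 2.07, 0.002]
ft_force: [-0.1, -0.1, -0.3]
gripper_width: 49.1
grip_force: 31.5
time_s: 13.35
position: [621.9, -112.5, 27.3]
ee_rot: [2.362, 2.07, 0.001]
ft_force: [-0.0, 0.7, 2.5]
gripper_width: 48.9
grip_force: 31.8
```

```bash
python3 -m creep '{"dp":[[0,0,-0.05],[0,0,-0.05],[0,0,-0.05],[0,0,-0.05],[0,0,-0.05],[0,0,4],[0,0,9],[-17.5,44.2,11],[-17.5,44.2,11],[-17.5,44.2,11],[-17.5,44.2,11],[-17.5,44.2,11],[-17.5,44.2,11],[-17.5,44.2,11],[-17.5,44.2,11],[-17.5,44.2,11],[-17.5,44.2,11],[-17.5,44.2,11],[-17.5,44.2,11],[-17.5,44.2,11]],"yaw":[0,0,0,0,0,0,0,-20.9,-20.9,-20.9,-20.9,-20.9,-20.9,-20.9,-20.9,-20.9,-20.9,-20.9,-20.9,-20.9],"hand":[0.5,0,0,0,0,0,0,0,0,0,0,0,0,0,0,0,0,0,0,0]}'
python3 - <<'E'
from h import *
d=grab('wrist','w6');t=grab('top','t6');s=grab('scene','s6');x=proj(d,(447,331,8)).astype(int);print(x);meas(d,'board',8,x,120)
b=proj(t,(621,-109,20)).astype(int);meas(t,'spacer',36,b,30);a=proj(s,(621,-109,20)).astype(int)
A=cv2.resize(s['img'][a[1]-50:a[1]+50,a[0]-50:a[0]+50],(380,380));B=cv2.resize(d['img'],(507,380))[:,60:460]
cv2.imwrite('pics/j6.png',np.hstack([A,B])[:,:,::-1])
E
```

```text
time_s: 15.35
position: [447.2, 328.0, 136.8]
ee_rot: [2.7, 1.605, -0.0]
ft_force: [-0.6, -0.1, -0.0]
gripper_width: 85.6
grip_force: 0.0
[254 185]
board c [447.3 333.6] size 49.8 89.2 long 62.7 | go dx,dy cm [0.01 0.54] yaw 1.3 tcp z 136.9
spacer c [ 620.1 -115.3] size 54.0 91.9 long 83.5 | go dx,dy cm [ 17.29 -44.34] yaw 22.0 tcp z 136.9
```

View pics/j6.png

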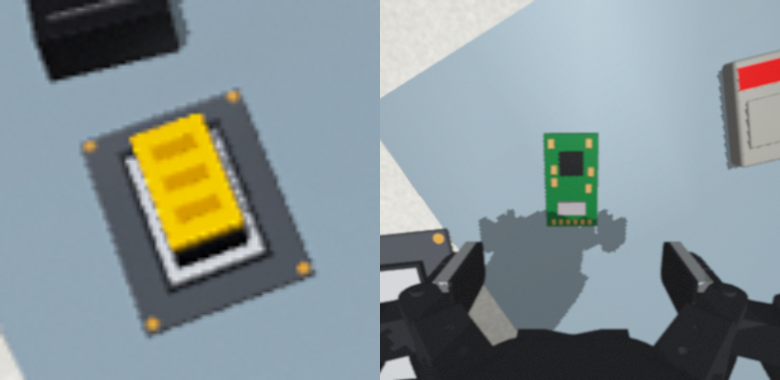

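Scene crop: spacer sits square on the battery. Wrist crop: board is aligned, components up, at crop (571,180). Grasp it.

```bash
python3 -m creep '{"dp":[[0,0.45,-4],[0,0.45,-8],[0,0.45,-12],[0,0.45,-13.3],[0,0.45,-13.8],[0,0.45,-13.8],[0,0.45,-13.8],[0,0.45,-13.8],[0,0.45,-13.8],[0,0.45,-13.8],[0,0.45,-13.8],[0,0.45,-13.8]],"yaw":[1,1,1,1,1,1,1,1,1,1,1,1],"hand":[0,0,0,0,0,0,0.2,0.35,0.45,0.5,0.5,0.5]}' 30
```

```text
time_s: 16.7
position: [447.2, 334.7, 0.2]
ee_rot: [-2.684, -1.631, -0.003]
ft_force: [-2.0, -0.6, 9.1]
gripper_width: 49.1
grip_force: 29.8
```

```bash
python3 -m creep '{"dp":[[0,0,2],[0,0,7],[0,0,12],[0,0,14],[17.4,-44.7,14],[17.4,-44.7,14],[17.4,-44.7,14],[17.4,-44.7,14],[17.4,-44.7,14],[17.4,-44.7,14],[17.4,-44.7,14],[17.4,-44.7,14],[17.4,-44.7,14],[17.4,-44.7,14],[17.4,-44.7,14],[17.4,-44.7,14],[17.4,-44.7,14],[17.4,-44.7,14]],"yaw":[0,0,0,0,20,20,20,20,20,20,20,20,20,20,20,20,20,20],"hand":[0.5,0.5,0.5,0.5,0.5,0.5,0.5,0.5,0.5,0.5,0.5,0.5,0.5,0.5,0.5,0.5,0.5,0.5]}'
python3 - <<'E'
from h import *
p,a,o=tool();print(p,a,o['gripper_width']);grab('wrist','w7')
E
```

```text
time_s: 18.5
position: [620.6, -111.1, 138.9]
ee_rot: [-2.358, -2.075, -0.001]
ft_force: [0.7, 0.8, -0.2]
gripper_width: 48.6
grip_force: 32.0
[ 620.6035948  -111.13382747  138.91239128] 172.6975015899248 48.58626519389127
```

View pics/w7.png

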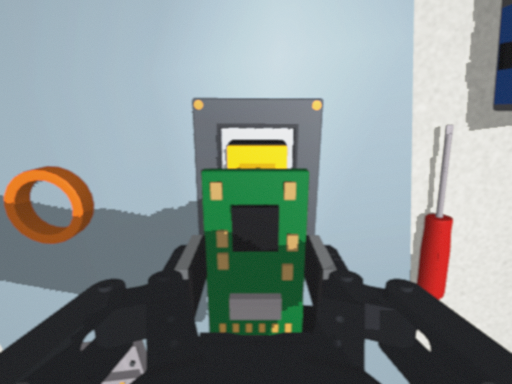

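Board is held square with its far edge at row 170 (cols 202-308). The spacer's far edge below it is near row 145 (cols 227-288).

```bash
python3 - <<'E'
from h import *
d=load('w7');p,t,_=tool();im=d['img'].astype(int)
Y=(im[...,0]>150)&(im[...,2]<80);ys,xs=np.nonzero(Y[130:168,210:300]);r0=ys.min()+130;print(r0,xs.min()+210,xs.max()+210)
u=np.array([np.cos(np.radians(82.5)),np.sin(np.radians(82.5))])
for n,px,z,L in(('tray',[(193,98),(323,98)],6,78),('spacer',[(xs.min()+210,r0),(xs.max()+211,r0)],36,45),('board',[(202,169),(309,169)],p[2]+7.8,45)):
    q=ray(d,px,z)[:,:2];print(n,(q.mean(0)-u*L).round(1),np.linalg.norm(q[1]-q[0]).round(1))
E
```

```text
145 227 285
tray [ 622.8 -108.4] 113.9
spacer [ 620.9 -112.8] 48.0
board [ 620.1 -111.4] 49.0
```

```bash
python3 -m creep '{"dp":[[0.1,-0.15,-4],[0.1,-0.15,-7.5],[0.1,-0.15,-9.3],[0.1,-0.15,-9.9],[0.1,-0.15,-10.1],[0.1,-0.15,-10.15],[0.1,-0.15,-10.15]],"yaw":[0,0,0,0,0,0,0],"hand":[0.5,0.5,0.5,0.5,0.5,0.5,0.5]}'; python3 -m creep '{"dp":[[0,0,-0.05],[0,0,-0.1],[0,0,-0.1]],"yaw":[0,0,0],"hand":[0.5,0.5,0.5]}'
```

```text
time_s: 19.25
position: [622.5, -114.7, 38.7]
ee_rot: [2.36, 2.072, 0.002]
ft_force: [0.2, 0.1, 0.1]
gripper_width: 48.8
grip_force: 32.0
time_s: 19.55
position: [621.7, -114.5, 36.6]
ee_rot: [2.361, 2.073, 0.001]
ft_force: [0.9, -0.6, -0.4]
gripper_width: 49.0
grip_force: 32.0
```

```bash
python3 -m creep '{"dp":[[0,0.15,0],[0,0.15,-0.05],[0,0.15,-0.1],[0,0.15,-0.1]],"yaw":[0,0,0,0],"hand":[0.5,0.5,0.5,0.5]}'
```

```text
time_s: 19.95
position: [621.6, -112.9, 36.3]
ee_rot: [-2.361, -2.072, -0.001]
ft_force: [-4.8, 2.1, 10.2]
gripper_width: 48.9
grip_force: 33.1
```

```bash
python3 -m creep '{"dp":[[0,0,0],[0,0,0],[0,0,0],[0,0,0],[0,0,4],[0,0,9],[0,0,14],[-2,-5,18],[-2,-10,18],[-2,-15,18],[-2,-18.5,18],[-2,-18.5,18],[-2,-18.5,18],[-2,-18.5,18],[-2,-18.5,18],[-2,-18.5,18]],"yaw":[0,0,0,0,0,0,0,-6,-6,-6,-6,-6,-6,-6,-6,-6],"hand":[0,0,0,0,0,0,0,0,0,0,0,0,0,0,0,0]}'
python3 - <<'E'
from h import *
p,a,o=tool();print(p,a)
d=grab('wrist','w8');s=grab('scene','s8');t=grab('top','t8');a=proj(s,(621,-109,20)).astype(int);b=proj(t,(621,-109,20)).astype(int)
f=lambda i,a:cv2.resize(i[a[1]-50:a[1]+50,a[0]-50:a[0]+50],(240,240))
cv2.imwrite('pics/j8.png',np.hstack([np.vstack([f(s['img'],a),f(t['img'],b)]),np.vstack([d['img'],np.zeros((96,512,3),np.uint8)])])[:,:,::-1])
E
```

```text
time_s: 21.55
position: [602.2, -296.4, 215.2]
ee_rot: [-2.463, -1.949, -0.001]
ft_force: [0.2, -0.1, 0.1]
gripper_width: 85.7
grip_force: 0.0
[ 602.20853104 -296.35629108  215.24765348] 166.7004023336274
```

View pics/j8.png

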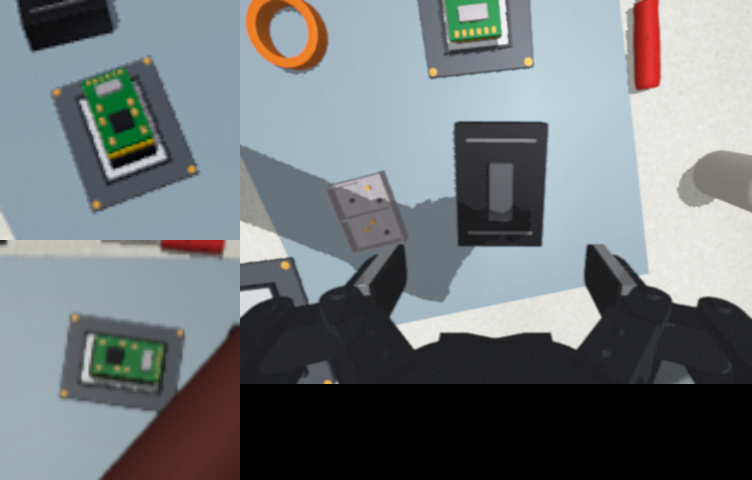

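Stack is square in the tray. The cover is in the wrist view at (262,184), with its rib at (261,191). Measure it.

```bash
python3 - <<'E'
from h import *
d=load('w8')
meas(d,'dark',53,(262,184),67)
g=d['img'][...,:].max(2);print('row190',g[190,205:320].tolist());print('col261',g[115:255,261].tolist())
E
```

```text
dark c [ 604.6 -304.2] size 91.6 133.1 long 76.3 | go dx,dy cm [ 0.27 -0.7 ] yaw -0.3 tcp z 215.4
row190 [203, 205, 202, 203, 204, 204, 204, 205, 200, 172, 130, 84, 56, 47, 46, 47, 49, 48, 47, 47, 47, 50, 49, 45, 47, 48, 48, 48, 49, 48, 49, 47, 47, 49, 53, 50, 48, 50, 47, 47, 50, 40, 38, 53, 74, 92, 102, 104, 107, 105, 104, 105, 104, 106, 106, 105, 106, 106, 106, 104, 107, 105, 105, 107, 105, 105, 100, 82, 61, 52, 48, 51, 53, 51, 51, 49, 51, 53, 53, 51, 49, 52, 52, 53, 54, 53, 53, 51, 51, 52, 54, 54, 55, 52, 56, 52, 54, 54, 70, 115, 170, 205, 215, 215, 214, 214, 214, 214, 214, 214, 212, 213, 213, 212, 212]
col261 [217, 217, 218, 218, 218, 197, 136, 67, 46, 57, 61, 62, 63, 59, 61, 60, 60, 61, 57, 60, 60, 62, 62, 95, 131, 144, 132, 95, 63, 57, 56, 55, 54, 56, 57, 55, 54, 57, 56, 54, 53, 57, 56, 52, 53, 57, 59, 66, 85, 100, 106, 111, 113, 110, 108, 109, 109, 110, 109, 108, 109, 106, 107, 107, 107, 104, 107, 110, 108, 106, 106, 106, 106, 107, 106, 106, 105, 105, 105, 105, 106, 104, 104, 102, 104, 104, 104, 103, 103, 102, 103, 100, 101, 101, 101, 99, 97, 90, 73, 64, 65, 63, 65, 65, 65, 63, 54, 42, 36, 35, 32, 32, 29, 27, 32, 38, 58, 77, 74, 60, 46, 45, 43, 44, 43, 39, 40, 43, 44, 42, 67, 132, 188, 207, 207, 207, 207, 206, 206, 206]
```

```bash
python3 -m creep '{"dp":[[0.2,-0.75,-4],[0.2,-0.75,-8],[0.2,-0.75,-12],[0.2,-0.75,-15],[0.2,-0.75,-15.7],[0.2,-0.75,-15.7],[0.2,-0.75,-15.7],[0.2,-0.75,-15.7],[0.2,-0.75,-15.7],[0.2,-0.75,-15.7],[0.2,-0.75,-15.7],[0.2,-0.75,-15.7],[0.2,-0.75,-15.7]],"yaw":[0,0,0,0,0,0,0,0,0,0,0,0,0],"hand":[0,0,0,0,0,0,0.3,0.5,0.65,0.75,0.8,0.8,0.8]}' 70
```

```text
time_s: 23.0
position: [604.1, -305.8, 59.4]
ee_rot: [2.465, 1.946, 0.001]
ft_force: [-0.0, 0.7, 6.2]
gripper_width: 22.4
grip_force: 69.5
```

```bash
python3 -m creep '{"dp":[[0,0,3],[0,0,7],[0,0,11],[0,0,11],[0.5,5,11],[1,10,11],[1.5,15,11],[1.75,19,11],[1.75,19.4,11],[1.75,19.4,11],[1.75,19.4,11],[1.75,19.4,11],[1.75,19.4,11]],"yaw":[0,0,0,0,2,4,6.1,6.1,6.1,6.1,6.1,6.1,6.1],"hand":[0.8,0.8,0.8,0.8,0.8,0.8,0.8,0.8,0.8,0.8,0.8,0.8,0.8]}'
python3 - <<'E'
from h import *
p,a,o=tool();print(p,a,o['gripper_width'],o['ft_force']);d=grab('wrist','w9')
s=grab('scene','s9');a=proj(s,(621,-109,60)).astype(int);f=s['img'][a[1]-80:a[1]+80,a[0]-80:a[0]+80]
cv2.imwrite('pics/j9.png',np.hstack([cv2.resize(f,(288,384)),d['img']])[:,:,::-1])
E
```

```text
time_s: 24.3
position: [620.7, -113.3, 168.3]
ee_rot: [2.361, 2.071, -0.001]
ft_force: [0.2, -0.2, -0.4]
gripper_width: 22.3
grip_force: 69.1
[ 620.6928301  -113.34594449  168.33615566] 172.51289245783 22.341196019687477 [ 0.24775075 -0.21245239 -0.43330821]
```

View pics/j9.png

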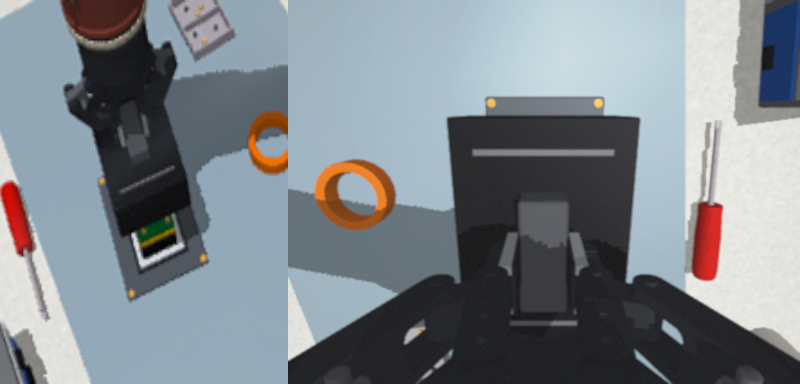

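Cover is held square over the tray. In wrist pixels its far top edge is at row 117 (cols 160-350), and the tray's far corners are (198,97) and (316,97).

```bash
python3 - <<'E'
from h import *
d=load('w9');p,t,_=tool();print(p)
u=np.array([np.cos(np.radians(82.5)),np.sin(np.radians(82.5))])
for n,px,z,L in(('tray',[(198,97),(316,97)],6,78),('cover',[(160,117),(351,117)],p[2]-6,67)):
    q=ray(d,px,z)[:,:2];e=q[1]-q[0];print(n,(q.mean(0)-u*L).round(1),np.linalg.norm(e).round(1),np.degrees(np.arctan2(e[1],e[0])).round(2))
E
```

```text
[ 620.82885534 -112.63907467  168.28687828]
tray [ 622.7 -108.7] 114.3 -7.56
cover [ 620.5 -112.9] 91.9 -7.56
```

```bash
python3 -m creep '{"dp":[[0.15,0.2,0],[0.15,0.2,0],[0.15,0.2,-3],[0.15,0.2,-5],[0.15,0.2,-7],[0.15,0.2,-8.5],[0.15,0.2,-9],[0.15,0.2,-9],[0.15,0.2,-9]],"yaw":[0,0,0,0,0,0,0,0,0],"hand":[0.8,0.8,0.8,0.8,0.8,0.8,0.8,0.8,0.8]}'
python3 - <<'E'
from h import *
p,a,o=tool();print(p,a,o['ft_force']);d=grab('wrist','w10');s=grab('scene','s10')
a=proj(s,(621,-109,40)).astype(int);f=s['img'][a[1]-60:a[1]+60,a[0]-45:a[0]+45]
cv2.imwrite('pics/j10.png',np.hstack([cv2.resize(f,(288,384)),d['img']])[:,:,::-1])
E
```

```text
time_s: 25.3
position: [623.1, -109.8, 79.2]
ee_rot: [2.358, 2.074, 0.001]
ft_force: [-0.7, -0.4, -0.5]
gripper_width: 22.0
grip_force: 69.1
[ 623.08302491 -109.78012029   79.18585447] 172.65544618688747 [-0.71355876 -0.369854   -0.52494761]
```

View pics/j10.png

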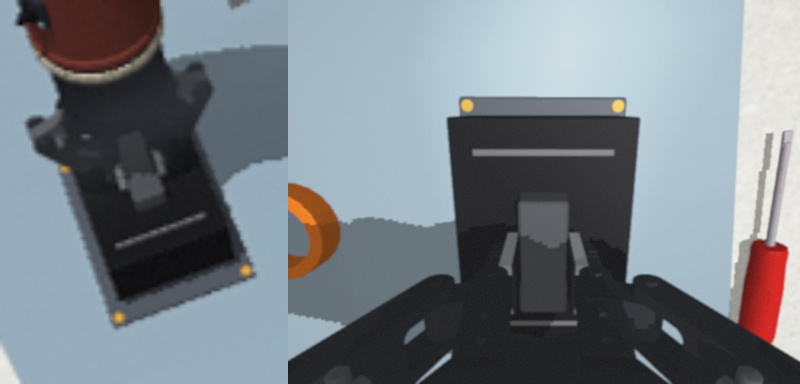

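```bash
python3 - <<'E'
from h import *
d=load('w10');p,t,_=tool()
u=np.array([np.cos(np.radians(82.5)),np.sin(np.radians(82.5))])
for n,px,z,L in(('tray',[(171,97),(339,97)],6,78),('cover',[(160,117),(351,117)],p[2]-6,67)):
    q=ray(d,px,z)[:,:2];e=q[1]-q[0];print(n,(q.mean(0)-u*L).round(1),np.linalg.norm(e).round(1))
E
python3 -m creep '{"dp":[[0,0,-0.5],[0,0,-0.9],[0,0,-1.2],[0,0,-1.3],[0,0,-1.3]],"yaw":[0,0,0,0,0],"hand":[0.8,0.8,0.8,0.8,0.8]}'
```

```text
tray [ 622.6 -108.4] 115.2
cover [ 622.7 -109.3] 91.8
time_s: 25.9
position: [622.4, -109.5, 65.5]
ee_rot: [-2.359, -2.074, -0.0]
ft_force: [-1.3, -0.4, 2.4]
gripper_width: 21.9
grip_force: 69.5
```

```bash
python3 -m creep '{"dp":[[0,0,-0.05],[0,0,-0.1],[0,0,-0.1]],"yaw":[0,0,0],"hand":[0.8,0.8,0.8]}' && python3 -m creep '{"dp":[[0,0,0.05],[0,0,0.05],[0,0,0.05],[0,0,0.05],[0,0,4],[0,0,9],[0,0,14],[-4,12,16],[-8,24,16],[-8,24,16],[-8,24,16],[-8,24,16],[-8,24,16],[-8,24,16]],"yaw":[0,0,0,0,0,0,0,0,0,0,0,0,0,0],"hand":[0.4,0,0,0,0,0,0,0,0,0,0,0,0,0]}'
python3 - <<'E'
from h import *
s=grab('scene','s11');t=grab('top','t11');a=proj(s,(621,-109,40)).astype(int);b=proj(t,(621,-109,40)).astype(int)
f=lambda i,a:cv2.resize(i[a[1]-45:a[1]+45,a[0]-45:a[0]+45],(400,400))
cv2.imwrite('pics/j11.png',np.hstack([f(s['img'],a),f(t['img'],b)])[:,:,::-1])
E
```

```text
time_s: 26.2
position: [622.4, -109.5, 65.4]
ee_rot: [-2.358, -2.074, -0.001]
ft_force: [-6.9, 1.5, 12.9]
gripper_width: 22.2
grip_force: 70.9
time_s: 27.6
position: [542.0, 132.5, 224.3]
ee_rot: [-2.354, -2.079, -0.0]
ft_force: [0.5, -0.3, 0.1]
gripper_width: 85.6
grip_force: 0.0
```

View pics/j11.png

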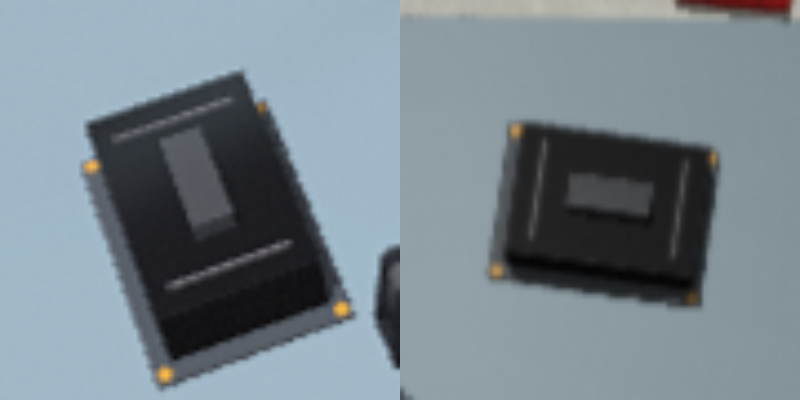

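The cover sits flat and square on the flange, with all four corner screws visible around it. The gripper is clear, so I'm handing in.

```bash
python3 -c "from bench import sign_off;print(sign_off())"
```

```text
the job is handed in; nothing more can be done
None
```

I handed the job in at about 28 s: battery, insulator, board and cover are in the smallest tray in that order, the cover sits flat on the flange, the old battery wasn't touched, and the one slip (the first insulator grasp rode over its top) didn't move the part.

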